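Wedge the rocking bench balance

TASK

The bench balance rocks because the rubber foot under its front left corner is missing. Push the wooden wedge along the bench, thin edge first, under the bare stud at that corner until it is snug and the balance, still level, no longer rocks; then press down firmly with the fingertips on top of that corner to prove it, and finish while still pressing there. Do not grip or lift anything, keep off the weighing pan, do not shove the balance out of its place, and leave the other things alone.

Things in the scene. Friction and masses are not known exactly. Their poses are not given: they have to be found in the camera images.
- balance: bench balance, light grey housing on dark base, 210 (x) by 180 mm (y), flat top 54 mm high, 2.4 to 3.5 kg. Origin: on the bench under its centre; x to its back, y to its left. Stands level, 14 mm clear of the bench, on rubber feet at (-85,-70), (85,-70), (85,70) mm; the one at (-85,70), front left, is lost: some 2 to 4 N down there rocks it up to 3.7 degrees. Dark console, 62 mm high, in mid front
- bare_stud (a point): lowest point of the domed steel stud (14 mm wide) left at the front left corner where the rubber foot is missing; with the balance level it is 7 mm above the bench, 20 mm in from the front and left faces of the housing
- corner_top (a point): point on the flat top of the housing at the front left corner, straight above the bare stud, 54 mm above the bench: the place to press; flat to 11 mm round it
- pan: round stainless weighing pan, 122 mm wide, its underside's centre is the origin, 30 mm behind the balance's centre, rim 65 mm above the bench; not to be touched
- wedge: pale wooden wedge flat on the bench, 120 (x) by 42 mm (y), 50 g; top slopes evenly from 2 mm at the thin edge (x = +60) to 14 mm at the butt (x = -60). Origin: centre of underside; x to the thin edge. It meets the stud when the stud is over x = about +10 mm; it then binds (push rises from under 1 N to several N), stays put when let go, and its butt stands some 50 mm out of the housing
- wedge_butt (a point): middle of the wedge's thick end face (42 mm wide, 13 mm high), 7 mm above the bench: push here; a sideways nudge near this end turns the wedge. It is light and slides easily: slow pushes (up to 50 mm/s) keep it flat, a knock may tip it
- wedge_thin_edge (a point): middle of the wedge's thin front edge
- saucer: white saucer with filings, 105 mm wide, 19 mm high, origin under its centre; bystander
- tea_cup: white porcelain cup, 77 mm wide, 57 mm high, origin under its centre; bystander
- carved_bangle: brown carved bangle lying flat, 70 mm wide, 22 mm high, origin under its centre; bystander
- flat_pliers: pliers with orange grips lying flat, 160 mm long (x), 56 mm wide, origin under the middle; bystander
- chasing_hammer: small hammer with a wooden handle lying flat, 178 mm long (x), 72 mm wide, 22 mm high, origin under the middle; bystander
- tweezers: steel tweezers lying flat, 136 mm long (x), 15 mm wide, origin under the middle; bystander
- keepsake_box: small dark wooden box with a closed lid, 75 x 78 mm, 33 mm high, origin under its centre; bystander
Things that resemble listed ones, but are neither listed nor needed, are in the scene too. Leave any blue look-alike of the wedge alone.

How it is judged:
By the outcome, as a careful person would: the job done as asked, in the order asked, and still so for the second after the job is handed in, while the arm keeps its last pose, push and grip.
It also fails if it takes over 51 s, if anything falls off the work surface, if the arm or the gripper's body presses on something with over 40 N, if the wrist force passes 120 N, or if a joint passes its speed limit or range.

ROBOT

A 6-joint arm with a two-finger parallel gripper is mounted at the origin on a cart in front of the work surface, level with it; the furniture and walls round the work are solid. World frame = base frame: x ahead of the robot, y to its left, z up, the work surface at z = 0. Lengths are in mm, angles in degrees, forces in N, time in s.
With the tool pointing down it reaches from about 350 to 775 mm from the base axis. Payload 5.5 kg.
Tool frame: the origin (TCP) lies at the very end of the fingers, on their centre line; the grasp point (between the pads) lies 19 mm behind it; x points along the fingers, z is the direction in which the jaws open and shut, and the axes are right-handed (so a half turn about x gives the same grasp; the last joint's range is limited). The gripper opens to 85 mm and grips with 20 to 120 N. Pads are 22 mm wide; open, the fingers measure 114 mm over their backs; the gripper's body (76 mm by 85 mm) begins 54 mm behind the grasp point. The pads swing forward as they close: fully open they stand 13 mm farther back than shut.
Start: joints at [-7.998, 17.945, 2.641, 74.691, 0, 82.002], TCP at [575.041, -0.015, 231.323] pointing down, gripper open.
Joint ranges: [-158.12, 158.12], [-49.38, 96.58], [-58.88, 72.47], [-126.05, 133.96], [-84.25, 85.87], [-180, 180]. Speed limits (degrees/s): [147.25, 147.25, 180, 180, 180, 180].

INTERFACE

Orientations are given as a 3x3 rotation matrix whose columns are the frame's x, y, z axes.
In Python, from plant import state, cams, ctrl, finder gives the robot as it stands. The module is installed in compiled form; this text tells all that it offers.
- The arm moves only by the tool carry_out, never from a script. Its arguments are lists of equal length, an entry for each row: "dp": the shift along the world's x, y, z in m, a list of three; "rot": the turn, a rotation vector about the world's x, y, z in degrees, a list of three; "grip": the gripper command: -1 is fully open, 1 is shut, values between are in proportion. In form: {"dp": [[dx, dy, dz], ...], "rot": [[rx, ry, rz], ...], "grip": [grip, ...]}. A call has 1 to 20 rows; each row is the pose to reach, as a shift and turn from the pose commanded when the call began; what a row does not reach only later rows make up. A row lasts 1/8 s, in which the tool goes at most 62.5 mm and 10.7 degrees, less where a joint would pass 70% of its speed; a pose out of reach is approached as far as the arm can. A call with a gripper value outside its range is refused whole. The fingers move at their own pace and stop on an object; "grip_force" is the grip in N (left out, the last holds). Time passes only in rows, so rows that repeat a pose let the fingers close. It gives the time, the measured TCP pose, the force and the opening at its end, in the units of the state.
- state(): the state, without advancing time (a new reading comes with each control period).
- cams.grab_frame(name): name is "scene" or "side" or "wrist"; returns the picture (384x512x3 uint8, red, green, blue); there is no depth.
- cams.get_calibration(name): a dict with "vertical_fov" (degrees; the focal length in pixels is half the picture's height over the tangent of half this angle, whatever the lens; pixels are square), "cx", "cy" (the principal point, pixels), "cam_to_world" (4x4, takes a point from camera to world coordinates); the wrist camera has in their place "hand_eye" (4x4, takes a point from camera to tool coordinates, whose origin is the TCP and whose axes are the tool frame's). Camera axes: x right, y down, z forward; pixel columns grow to the right and rows downward; lengths in mm; the calibration is good to about 2 mm. The wrist camera is an equidistant fisheye: a pixel r from the principal point sees the ray r / f radians off the axis. A picture is of the moment at which its call begins: read the wrist's pose just before it. get_calibration takes no time and is no camera call.
- ctrl.sign_off(): hands the job in, once; it reports no verdict.
Trained networks look in the newest picture that a camera, given by its name, has taken for a name from the list of things; names that differ only in an ending like _2 or _b are one class to them, and where a whole thing is asked for, a point or a joint stands for the part that bears it (a point fixed in the world has none). Each returns a list of dicts, best first, with "conf" (0 to 1); they miss things now and then, are a little off and sometimes report something else, mostly with a low value. They report only what shows in the picture. A call takes as long as a camera call. They do not tell look-alikes from the thing itself.
- finder.masks_of(target, camera): "pixels" (384x512 bool, what is visible of it) and "bbox" ([left, top, width, height] in pixels, round what is visible of it).
The state is a dict: "clock": time; "qpos": joint angles; "qd": joint speeds; "joint_torque": joint torques, N m; "ee_pos": TCP position; "tcp_rot": TCP orientation; "contact_force": force on the tool from outside, world axes, zero at the start; "torque": the same for the moment, N m; "opening": finger opening in mm.
Only numpy, scipy, OpenCV 4.12 (cv2) and the standard library are available. Lean on these libraries where they do the work, as an engineer would, in place of code of your own. Each camera call takes 0.05 s, during which the arm holds its last target. There are 200 camera calls.

## Working session

There is one attempt and no reset: what is moved stays moved. The work goes in short steps, Python scripts to look and compute and a tool call to move; the robot and the scene stay as the last step left them, time stands still between calls to the robot, and variables do not carry over. Pictures are saved under pics/ and viewed, about 8 in all and at most 12, crops included, and the job is handed in when it is done.

Besides the shell and the picture viewer there is one more tool, called after "Emit:" as name(argument=value, ...) on one line, values as JSON. carry_out: Moves the arm, as the interface text tells. Its arguments: {"type":"object","properties":{"dp":{"type":"array","items":{"type":"array","items":{"type":"number"}}},"rot":{"type":"array","items":{"type":"array","items":{"type":"number"}}},"grip":{"type":"array","items":{"type":"number"}},"grip_force":{"type":"number"}},"required":["dp","rot","grip"]}

```bash
mkdir -p pics
cat > h.py <<'E'
import numpy as np, cv2
from plant import state, cams, ctrl, finder
def grab(n,fn=None):
    s=state(); im=cams.grab_frame(n)
    if fn: cv2.imwrite('pics/'+fn,im[:,:,::-1])
    return s,im
def cal(n,s=None):
    c=cams.get_calibration(n); f=192/np.tan(np.radians(c['vertical_fov']/2))
    if n=='wrist':
        T=np.eye(4);T[:3,:3]=np.array(s['tcp_rot']).reshape(3,3);T[:3,3]=s['ee_pos'];M=T@np.array(c['hand_eye'])
    else: M=np.array(c['cam_to_world'])
    return f,c['cx'],c['cy'],M
def ray(n,uv,s=None):
    f,cx,cy,M=cal(n,s); d=np.array([uv[0]-cx,uv[1]-cy])/f
    if n=='wrist':
        r=np.hypot(*d); v=np.array([*(d/max(r,1e-9)*np.sin(r)),np.cos(r)])
    else: v=np.array([*d,1.])
    return M[:3,3],M[:3,:3]@v
def at(n,uv,z,s=None):
    o,d=ray(n,uv,s); return o+d*(z-o[2])/d[2]
def proj(n,P,s=None):
    f,cx,cy,M=cal(n,s); p=np.linalg.inv(M)@np.array([*P,1.]); p=p[:3]
    if n=='wrist':
        r=np.hypot(p[0],p[1]); a=np.arctan2(r,p[2]); return np.array([cx+f*a*p[0]/r,cy+f*a*p[1]/r])
    return np.array([cx+f*p[0]/p[2],cy+f*p[1]/p[2]])
E
python3 - <<'E'
from h import *
ims=[]
np.set_printoptions(precision=1,suppress=True)
for n in['scene','side','wrist']:
    s,im=grab(n,n+'1.png'); print(n,cal(n,s)[3][:3,3])
    for t in['wedge','balance','pan','bare_stud','corner_top']:
        try:
            for r in finder.masks_of(t,n)[:3]:
                v,u=np.nonzero(r['pixels']);c=(u.mean(),v.mean())
                print(n,t,round(r['conf'],2),r['bbox'],at(n,c,{'wedge':7,'balance':54,'pan':65}.get(t,0),s))
        except Exception as e: print(t,e)
print(state())
E
python3 -c "
import cv2,numpy as np
a=[cv2.imread('pics/%s1.png'%n) for n in('scene','side','wrist')]
cv2.imwrite('pics/all1.png',cv2.resize(np.vstack([np.hstack(a[:2]),np.hstack([a[2],a[2]*0])]),(800,600)))"
```

```text
scene [-626.6 1304.2 1054.4]
scene wedge 0.65 [165.4, 263.2, 30.1, 21.1] [427.2 596.9   7. ]
scene wedge 0.43 [243.0, 200.0, 21.6, 16.6] [561.5 108.1   7. ]
scene balance 0.94 [268.5, 163.9, 53.6, 34.7] [ 547.2 -131.7   54. ]
scene pan 0.83 [278.6, 163.9, 26.2, 14.4] [ 601.9 -176.    65. ]
scene bare_stud 0.94 [268.1, 167.4, 52.2, 29.8] [ 610.  -210.2    0. ]
scene corner_top 0.71 [270.7, 167.5, 50.5, 28.1] [ 607.8 -210.5    0. ]
scene corner_top 0.62 [291.6, 202.4, 33.3, 15.2] [408.9 -61.8   0. ]
side [ -25.5 -758.   671.3]
side wedge 0.85 [247.6, 198.0, 35.2, 19.4] [556.9  99.5   7. ]
side wedge 0.68 [153.1, 160.8, 28.2, 11.2] [409.5 585.8   7. ]
side balance 0.59 [278.0, 211.5, 97.7, 68.2] [ 545.2 -193.9   54. ]
side pan 0.7 [310.9, 220.3, 47.8, 29.4] [ 594.7 -178.8   65. ]
side bare_stud 0.96 [279.7, 217.4, 92.7, 58.8] [ 594.6 -144.6    0. ]
side bare_stud 0.64 [176.0, 162.4, 22.1, 21.7] [462.7 494.8   0. ]
side corner_top 0.92 [277.7, 215.0, 97.4, 59.9] [ 595.3 -143.8    0. ]
wrist [574.8  67.6 374.2]
wrist wedge 0.78 [221.5, 44.9, 60.9, 99.3] [562.2  99.8   7. ]
wrist balance 0.97 [175.5, 213.0, 172.6, 120.3] [ 569.4 -124.3   54. ]
wrist pan 0.59 [234.5, 275.7, 96.3, 58.3] [ 599.4 -154.1   65. ]
wrist bare_stud 0.91 [175.3, 213.4, 172.6, 122.2] [ 568.6 -156.2    0. ]
{'clock': 0.9, 'qpos': array([-8. , 17.9,  2.6, 74.7, -0. , 82. ]), 'qd': array([-0. , -0.2,  0. ,  0. ,  0. , -0. ]), 'joint_torque': array([ -0. , -48. ,  29.9,   0. ,  -0. ,  -0. ]), 'ee_pos': array([575. ,  -0. , 231.3]), 'tcp_rot': array([[ 0.,  0.,  1.],
       [-0.,  1., -0.],
       [-1., -0.,  0.]]), 'contact_force': array([-0.6,  1. , -0.4]), 'torque': array([ 0. , -0.1,  0. ]), 'opening': 85.12461011213418}
```

View pics/all1.png

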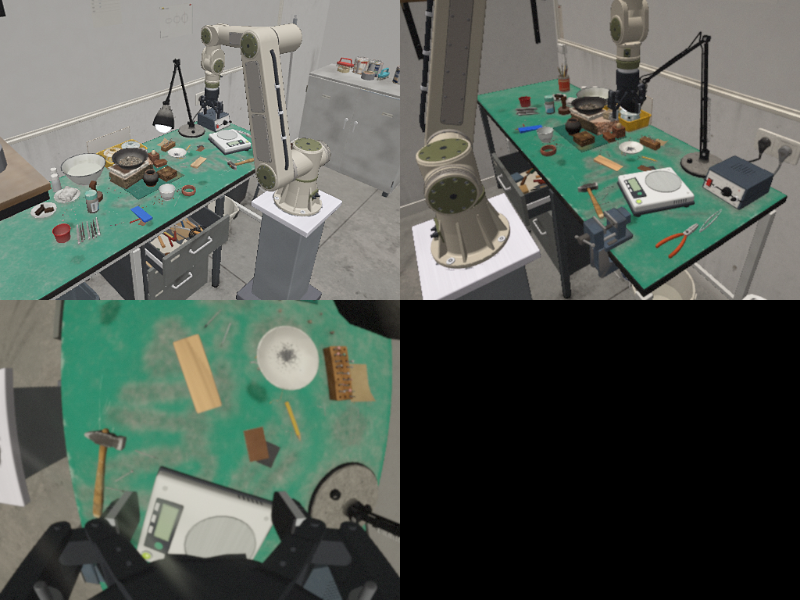

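The wedge lies left of the balance, roughly along y. The balance's front-left corner is at about wrist pixel (205,218). I'll zoom in on that next.

Run:
```python
from h import *
im=cv2.imread('pics/wrist1.png')
c=im[30:330,90:390]; cv2.imwrite('pics/c1.png',cv2.resize(c,(600,600),interpolation=cv2.INTER_CUBIC))
np.set_printoptions(precision=1,suppress=True)
s,_=grab('wrist'); r=finder.masks_of('wedge','wrist')[0]
v,u=np.nonzero(r['pixels']); P=np.array([at('wrist',q,5,s)[:2] for q in zip(u,v)])
print(cv2.minAreaRect(P.astype(np.float32)), cv2.boxPoints(cv2.minAreaRect(P.astype(np.float32))))
```

```text
Traceback (most recent call last):
  File "h.py", line 20, in at
    o,d=ray(n,uv,s); return o+d*(z-o[2])/d[2]
        ~~~^^^^^^^^
  File "h.py", line 14, in ray
    f,cx,cy,M=cal(n,s); d=np.array([uv[0]-cx,uv[1]-cy])/f
              ~~~^^^^^
  File "h.py", line 8, in cal
    c=cams.get_calibration(n); f=192/np.tan(np.radians(c['vertical_fov']/2))
ValueError: time passes only in moves, steps and waits
```

View pics/c1.png

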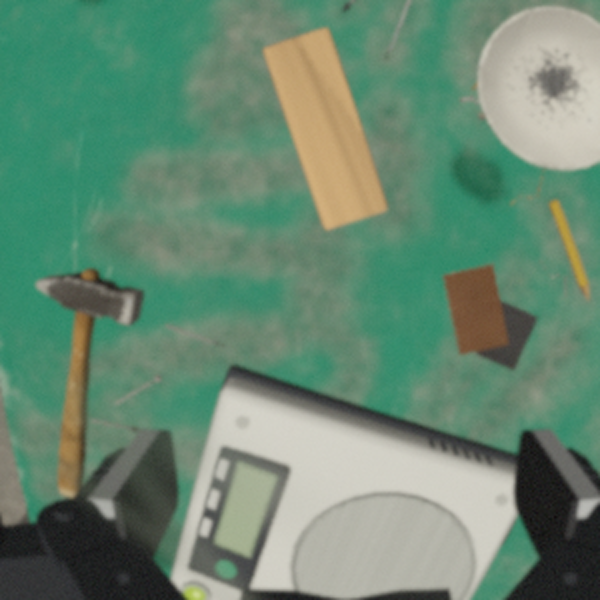

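```bash
python3 - <<'E'
t=open('h.py').read()
t=t.replace("def cal(","C={n:cams.get_calibration(n) for n in('scene','side','wrist')}\ndef cal(").replace("c=cams.get_calibration(n)","c=C[n]")
open('h.py','w').write(t)
E
python3 - <<'E'
from h import *
np.set_printoptions(precision=1,suppress=True)
s,_=grab('wrist'); r=finder.masks_of('wedge','wrist')[0]
v,u=np.nonzero(r['pixels']); print(u.min(),v.min())
P=np.array([at('wrist',q,7,s)[:2] for q in zip(u,v)])
print(cv2.minAreaRect(P.astype(np.float32)), cv2.boxPoints(cv2.minAreaRect(P.astype(np.float32))))
f=lambda x,y:(90+x/2-.25,30+y/2-.25)
for n,q in dict(a=(265,48),b=(327,28),c=(387,210),d=(327,230)).items(): print(n,at('wrist',f(*q),2,s),at('wrist',f(*q),14,s))
for n,q in dict(screwFL=(243,422),screwBL=(502,498)).items(): print(n,at('wrist',f(*q),54,s))
for n,q in dict(cornFL=(228,378),cornBL=(517,460),base=(233,367),box=(478,309),hammer=(90,300)).items(): print(n,at('wrist',f(*q),54,s),at('wrist',f(*q),14,s))
a=cv2.imread('pics/side1.png')[185:265,240:320];b=cv2.imread('pics/scene1.png')[180:240,225:285]
cv2.imwrite('pics/c2.png',np.hstack([cv2.resize(x,(400,400),interpolation=cv2.INTER_CUBIC) for x in(a,b)]))
E
```

```text
222 44
((562.1566162109375, 100.04607391357422), (43.64045715332031, 122.48088073730469), 17.862295150756836) [[522.6 151.6]
 [560.2  35.1]
 [601.7  48.5]
 [564.1 165. ]]
a [524.6 152.1   2. ] [526.3 149.3  14. ]
b [563.1 164.3   2. ] [563.5 161.2  14. ]
c [600.5  48.4   2. ] [599.6  49.   14. ]
d [563.1  35.6   2. ] [563.5  36.7  14. ]
screwFL [514.2 -71.6  54. ]
screwBL [ 674.3 -125.3   54. ]
cornFL [506.9 -44.1  54. ] [498.4 -58.   14. ]
cornBL [681.  -98.2  54. ] [ 694.3 -119.    14. ]
base [510.2 -37.4  54. ] [502.2 -50.5  14. ]
box [649.   -3.1  54. ] [658.2 -12.   14. ]
hammer [425.1   2.9  54. ] [406.4  -5.2  14. ]
```

View pics/c2.png

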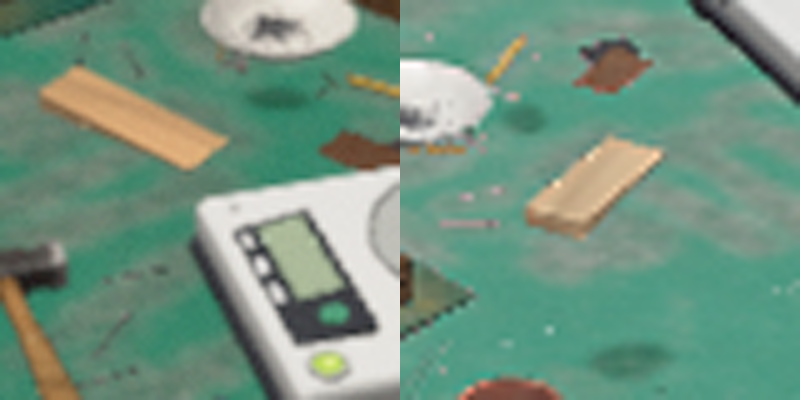

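The scene view shows the thick butt at the far (+y) end, so the thin edge already points towards the balance.

- **Wedge:** centre (563,99), heading −72°.
- **Balance:** yaw about −18.5°, stud at about (514,−72).

I'll turn the wedge about −36° with a slow side nudge near the butt, then push it straight in along roughly −109°.

Emit:
carry_out(dp=[[-0.02, 0.035, -0.03], [-0.05, 0.08, -0.08], [-0.075, 0.125, -0.13], [-0.075, 0.136, -0.171], [-0.075, 0.136, -0.171], [-0.075, 0.136, -0.171], [-0.075, 0.136, -0.171], [-0.075, 0.136, -0.2], [-0.075, 0.136, -0.215], [-0.075, 0.136, -0.225], [-0.075, 0.136, -0.225], [-0.075, 0.136, -0.225]], rot=[[0, 0, -5], [0, 0, -10], [0, 0, -18.5], [0, 0, -18.5], [0, 0, -18.5], [0, 0, -18.5], [0, 0, -18.5], [0, 0, -18.5], [0, 0, -18.5], [0, 0, -18.5], [0, 0, -18.5], [0, 0, -18.5]], grip=[1, 1, 1, 1, 1, 1, 1, 1, 1, 1, 1, 1], grip_force=20)

```text
clock: 2.6
ee_pos: [500.6, 136.0, 6.9]
tcp_rot: [[0.001, 0.317, 0.948], [0.0, 0.948, -0.317], [-1.0, 0.0, 0.001]]
contact_force: [-0.7, -0.9, 0.2]
opening: 0.1
```

Emit:
carry_out(dp=[[0.005, 0, 0], [0.01, 0.0, 0], [0.015, 0.002, 0], [0.02, 0.004, 0], [0.025, 0.006, 0], [0.03, 0.008, 0], [0.035, 0.009, 0], [0.04, 0.01, 0], [0.045, 0.011, 0], [0.05, 0.012, 0], [0.05, 0.012, 0]], rot=[[0, 0, 0], [0, 0, 0], [0, 0, 0], [0, 0, 0], [0, 0, 0], [0, 0, 0], [0, 0, 0], [0, 0, 0], [0, 0, 0], [0, 0, 0], [0, 0, 0]], grip=[1, 1, 1, 1, 1, 1, 1, 1, 1, 1, 1])

```text
clock: 3.98
ee_pos: [551.1, 148.1, 6.5]
tcp_rot: [[0.001, 0.317, 0.948], [0.0, 0.948, -0.317], [-1.0, 0.001, 0.001]]
contact_force: [0.4, 0.5, 1.7]
opening: 0.1
```

```bash
cat > w.py <<'E'
from h import *
import sys
np.set_printoptions(precision=1,suppress=True)
for n in('wrist','side','scene'):
    s,im=grab(n,'%s_%s.png'%(n,sys.argv[1]))
    for r in finder.masks_of('wedge',n)[:2]:
        v,u=np.nonzero(r['pixels']); P=np.array([at(n,q,6,s)[:2] for q in zip(u,v)],np.float32)
        a=cv2.minAreaRect(P); b=cv2.boxPoints(a)
        print(n,round(r['conf'],2),np.array(a[0]),np.array(a[1]),a[2],b.round().tolist())
print(state()['clock'])
E
python3 w.py 2
```

```text
wrist 0.75 [574.9 123.1] [70.4 44.1] 75.65388488769531 [[545.0, 95.0], [588.0, 84.0], [605.0, 152.0], [562.0, 163.0]]
side 0.89 [566.3 102.4] [145.2  45.9] 70.3257827758789 [[520.0, 42.0], [563.0, 26.0], [612.0, 163.0], [569.0, 178.0]]
side 0.54 [421.2 582.5] [ 67.  117.7] 71.08221435546875 [[355.0, 570.0], [466.0, 532.0], [488.0, 595.0], [376.0, 633.0]]
scene 0.52 [427.4 593.4] [ 48.9 122.1] 83.19367980957031 [[364.0, 576.0], [485.0, 562.0], [491.0, 610.0], [370.0, 625.0]]
4.275
```

Run:
```python
import cv2,numpy as np
a=cv2.imread('pics/wrist_2.png');b=cv2.imread('pics/side_2.png')[170:290,230:390]
cv2.imwrite('pics/c3.png',np.hstack([cv2.resize(a[:,100:400],(420,538)),cv2.resize(b,(380,285)).repeat(1,0) if 0 else np.vstack([cv2.resize(b,(380,285),interpolation=2),np.zeros((253,380,3),np.uint8)])]))
```

```text
(no output)
```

View pics/c3.png

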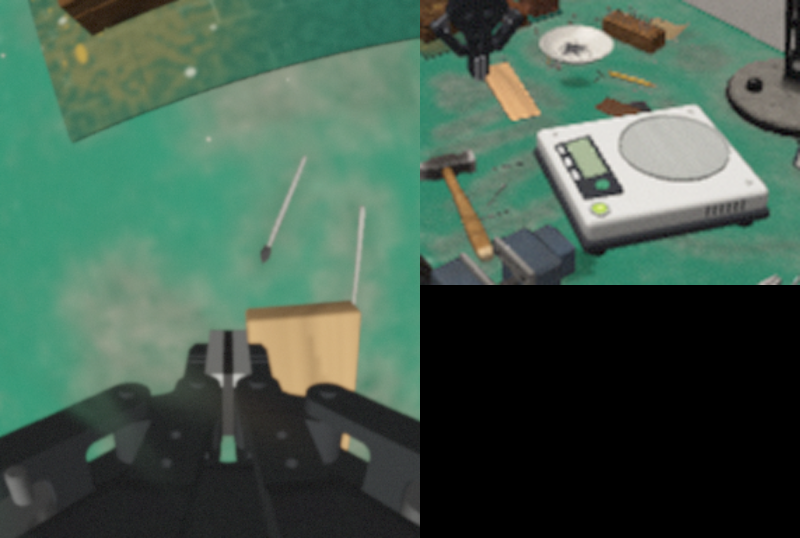

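Run:
```python
from h import *
np.set_printoptions(precision=1,suppress=True)
s=state(); g=lambda x,y:(100+x/1.4-.15,y/1.4-.15)
for q,z in(((247,311),1),((359,303),1),((247,320),14),((356,313),14),((356,390),11),((273,388),11)): print(q,z,at('wrist',g(*q),z,s))
# side thin-edge corners: crop scale 380/160
k=380/160
for q in((513,120),(540,111),(487,83),(507,63)): print(q,at('side',(230+(q[0]-420)/k,170+q[1]/k),3,s))
```

```text
(247, 311) 1 [561.5 159.1   1. ]
(359, 303) 1 [604. 148.   1.]
(247, 320) 14 [561.4 160.6  14. ]
(356, 313) 14 [599.2 150.3  14. ]
(356, 390) 11 [593.2 116.7  11. ]
(273, 388) 11 [562.2 129.4  11. ]
(513, 120) [534.4  39.8   3. ]
(540, 111) [575.   36.6   3. ]
(487, 83) [556.7 133.2   3. ]
(507, 63) [609.4 161.2   3. ]
```

The wedge heading is now about −103°, with the butt middle at (581,154) and the thin edge at (555,38). I'll back off, lift over, come down behind the butt and pause there.

Emit:
carry_out(dp=[[-0.006, 0.002, 0], [-0.006, 0.002, 0.02], [-0.003, 0.005, 0.05], [0.02, 0.02, 0.05], [0.039, 0.032, 0.05], [0.039, 0.032, 0.05], [0.039, 0.032, 0.03], [0.039, 0.032, 0.01], [0.039, 0.032, 0], [0.039, 0.032, 0]], rot=[[0, 0, 0], [0, 0, 0], [0, 0, 0], [0, 0, 0], [0, 0, 0], [0, 0, 0], [0, 0, 0], [0, 0, 0], [0, 0, 0], [0, 0, 0]], grip=[1, 1, 0.72, 0.72, 0.72, 0.72, 0.72, 0.72, 0.72, 0.72])

```text
clock: 5.52
ee_pos: [587.5, 179.6, 5.4]
tcp_rot: [[-0.003, 0.317, 0.948], [-0.001, 0.948, -0.317], [-1.0, -0.001, -0.002]]
contact_force: [0.1, 0.4, 0.3]
opening: 11.9
```

Emit:
carry_out(dp=[[-0.0016, -0.0047, 0], [-0.0032, -0.0095, 0], [-0.0048, -0.0142, 0], [-0.0065, -0.019, 0], [-0.008, -0.0237, 0], [-0.0096, -0.0284, 0], [-0.0113, -0.0332, 0], [-0.013, -0.038, 0], [-0.0145, -0.0426, 0], [-0.016, -0.0474, 0], [-0.018, -0.052, 0], [-0.0193, -0.0569, 0], [-0.021, -0.0616, 0], [-0.0225, -0.0664, 0], [-0.024, -0.071, 0], [-0.0257, -0.0758, 0], [-0.027, -0.08, 0], [-0.027, -0.08, 0]], rot=[[0, 0, 0], [0, 0, 0], [0, 0, 0], [0, 0, 0], [0, 0, 0], [0, 0, 0], [0, 0, 0], [0, 0, 0], [0, 0, 0], [0, 0, 0], [0, 0, 0], [0, 0, 0], [0, 0, 0], [0, 0, 0], [0, 0, 0], [0, 0, 0], [0, 0, 0], [0, 0, 0]], grip=[0.72, 0.72, 0.72, 0.72, 0.72, 0.72, 0.72, 0.72, 0.72, 0.72, 0.72, 0.72, 0.72, 0.72, 0.72, 0.72, 0.72, 0.72])

```text
clock: 7.78
ee_pos: [561.8, 99.6, 6.3]
tcp_rot: [[-0.0, 0.318, 0.948], [-0.0, 0.948, -0.318], [-1.0, -0.0, -0.0]]
contact_force: [0.0, 0.6, -0.8]
opening: 12.1
```

```bash
python3 w.py 3
python3 - <<'E'
import cv2,numpy as np
a=cv2.imread('pics/wrist_3.png');b=cv2.imread('pics/side_3.png')[180:280,250:370]
a=cv2.resize(a,(400,300)); b=cv2.resize(b,(720,600),interpolation=2)
cv2.imwrite('pics/c4.png',np.hstack([b[:,:480],np.vstack([a[:,40:360],a[:,40:360]*0])]))
E
```

```text
wrist 0.97 [551.6  69.3] [44.9 22.5] 71.52153778076172 [[534.0, 52.0], [555.0, 44.0], [569.0, 87.0], [548.0, 94.0]]
side 0.85 [536.6  31.7] [135.1  46.2] 71.39405822753906 [[493.0, -25.0], [537.0, -40.0], [580.0, 88.0], [536.0, 103.0]]
side 0.43 [424.3 590.8] [ 59.4 115.8] 84.32893371582031 [[364.0, 567.0], [479.0, 556.0], [485.0, 615.0], [370.0, 626.0]]
scene 0.69 [545.   34.8] [114.5  63.2] 71.45796966552734 [[497.0, -9.0], [557.0, -30.0], [593.0, 79.0], [533.0, 99.0]]
scene 0.66 [427.6 593.7] [ 44.4 117.2] 84.32282257080078 [[367.0, 577.0], [484.0, 566.0], [488.0, 610.0], [372.0, 622.0]]
8.075
```

View pics/c4.png

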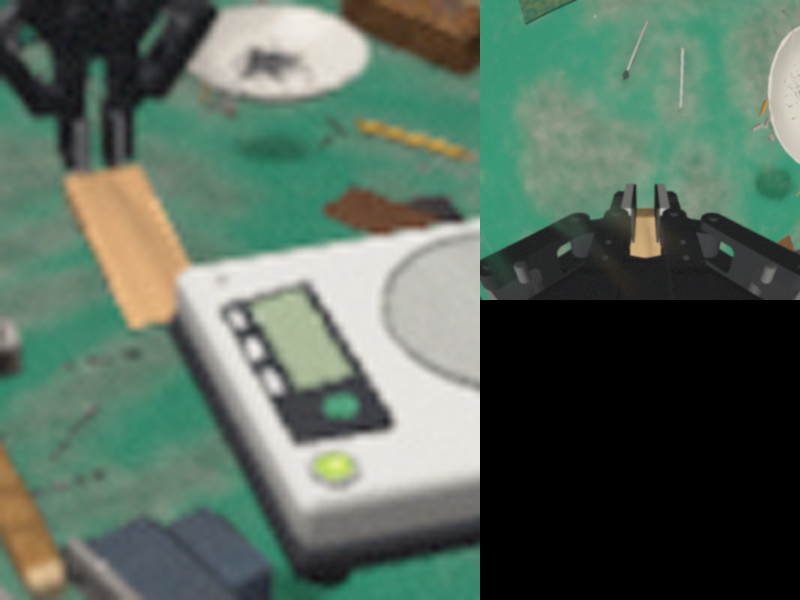

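Run:
```python
from h import *
np.set_printoptions(precision=1,suppress=True)
g=lambda x,y:(250+x/6-.4,180+y/6-.4)
for n,q,z in(('thinL',(130,325),2),('buttL',(66,176),13),('buttR',(140,168),13),('screwFL',(222,281),54),('topcorner',(180,272),52),('frontright',(300,500),52)): print(n,at('side',g(*q),z))
for n,P in(('stud top pred',(514,-72,54)),('thinL pred',(500,-18,2)),('buttL',(538,96,13))):print(n,(proj('side',P)-[250,180]+.4)*6)
```

```text
thinL [501.3 -17.8   2. ]
buttL [541.   95.9  13. ]
buttR [577.3  80.   13. ]
screwFL [514.4 -71.9  54. ]
topcorner [504.6 -52.9  52. ]
frontright [ 449.6 -208.2   52. ]
stud top pred [221.5 281.4]
thinL pred [128.1 326.1]
buttL [ 61.2 177.7]
```

Both views agree: the stud is at (514,−72), the wedge heading is −108.6°, and the wedge axis passes 8 mm to the −x side of the stud. I'll push in with a small sideways drift to centre it.

Emit:
carry_out(dp=[[-0.0011, -0.0049, 0], [-0.0022, -0.0098, 0], [-0.0033, -0.0147, 0], [-0.0044, -0.0196, 0], [-0.0055, -0.0245, 0], [-0.0066, -0.0294, 0], [-0.0077, -0.0343, 0], [-0.0089, -0.0392, 0], [-0.01, -0.0441, 0], [-0.0111, -0.049, 0], [-0.0122, -0.0539, 0], [-0.0133, -0.0588, 0], [-0.0144, -0.0637, 0], [-0.0155, -0.0686, 0], [-0.0167, -0.0735, 0], [-0.0178, -0.0784, 0], [-0.0178, -0.0784, 0]], rot=[[0, 0, 0], [0, 0, 0], [0, 0, 0], [0, 0, 0], [0, 0, 0], [0, 0, 0], [0, 0, 0], [0, 0, 0], [0, 0, 0], [0, 0, 0], [0, 0, 0], [0, 0, 0], [0, 0, 0], [0, 0, 0], [0, 0, 0], [0, 0, 0], [0, 0, 0]], grip=[0.72, 0.72, 0.72, 0.72, 0.72, 0.72, 0.72, 0.72, 0.72, 0.72, 0.72, 0.72, 0.72, 0.72, 0.72, 0.72, 0.72])

```text
clock: 10.2
ee_pos: [544.2, 21.2, 6.3]
tcp_rot: [[0.0, 0.318, 0.948], [-0.0, 0.948, -0.318], [-1.0, -0.0, 0.0]]
contact_force: [-0.4, 0.1, -0.2]
opening: 11.8
```

```bash
python3 w.py 4
python3 - <<'E'
import cv2,numpy as np
a=cv2.imread('pics/wrist_4.png')[192:384,156:356];b=cv2.imread('pics/side_4.png')[195:265,255:325]
cv2.imwrite('pics/c5.png',np.hstack([cv2.resize(b,(400,400),interpolation=2),cv2.resize(a,(400,400))]))
E
```

```text
wrist 0.79 [533.3  -9. ] [44.9 22.4] 73.31393432617188 [[516.0, -27.0], [538.0, -34.0], [551.0, 9.0], [529.0, 16.0]]
side 0.75 [420.2 582.5] [ 68.6 115.3] 73.52986907958984 [[355.0, 566.0], [466.0, 533.0], [485.0, 599.0], [375.0, 632.0]]
side 0.46 [508.8 -31.9] [134.2  38.8] 53.08757781982422 [[453.0, -74.0], [484.0, -97.0], [565.0, 10.0], [534.0, 33.0]]
scene 0.75 [432.  593.1] [ 51.7 125.9] 88.39547729492188 [[368.0, 569.0], [494.0, 565.0], [496.0, 617.0], [370.0, 621.0]]
10.5
```

View pics/c5.png

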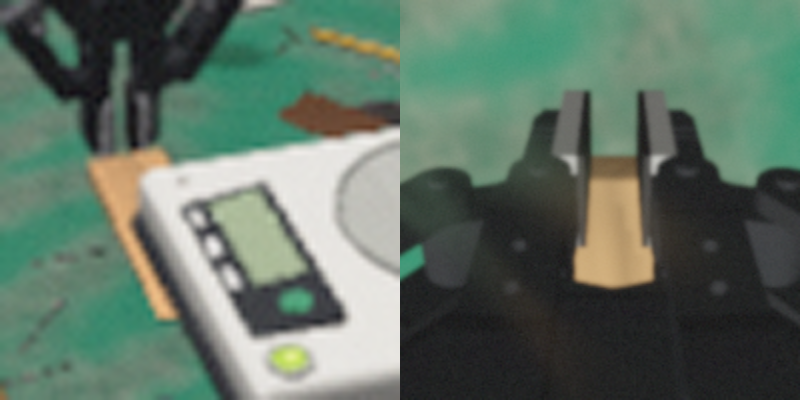

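Run:
```python
from h import *
np.set_printoptions(precision=1,suppress=True)
g=lambda x,y:(255+x/5.714-.4,195+y/5.714-.4)
S=np.array([514,-72]);d=np.array([-.318,-.948]);n=np.array([.948,-.318])
for k,q,z in(('thinL',(158,318),2),('buttL',(89,164),13),('screw',(182,181),54)):
    p=at('side',g(*q),z)[:2]; print(k,p,'lat',(p-S)@n,'along',(p-S)@d)
t=state()['ee_pos'][:2]; print('tcp lat',(t-S)@n,'along',(t-S)@d)
```

```text
thinL [482.2 -96.3] lat -22.43762098072842 along 33.20377086439773
buttL [520.1  14.3] lat -21.6312593977055 along -83.73882486405995
screw [514.5 -71. ] lat 0.18497690212176326 along -1.0739048230776034
tcp lat -1.1250135274162814 along -98.49011299669334
```

The wedge is now centred on the stud to about 1 mm, and the thin edge is 33 mm past it. About 17 mm remain, so I'll push slowly and watch the force.

Emit:
carry_out(dp=[[-0.001, -0.0028, 0], [-0.0019, -0.0057, 0], [-0.0029, -0.0085, 0], [-0.0038, -0.0114, 0], [-0.0041, -0.0123, 0], [-0.0045, -0.0133, 0], [-0.0048, -0.0142, 0], [-0.0048, -0.0142, 0]], rot=[[0, 0, 0], [0, 0, 0], [0, 0, 0], [0, 0, 0], [0, 0, 0], [0, 0, 0], [0, 0, 0], [0, 0, 0]], grip=[0.72, 0.72, 0.72, 0.72, 0.72, 0.72, 0.72, 0.72])

```text
clock: 11.5
ee_pos: [539.4, 7.3, 6.3]
tcp_rot: [[0.0, 0.317, 0.948], [-0.0, 0.948, -0.317], [-1.0, -0.0, 0.0]]
contact_force: [-0.2, 0.4, 0.7]
opening: 12.0
```

Emit:
carry_out(dp=[[-0.0003, -0.0005, 0], [-0.0003, -0.001, 0], [-0.0005, -0.0014, 0], [-0.0006, -0.0019, 0], [-0.0006, -0.0019, 0]], rot=[[0, 0, 0], [0, 0, 0], [0, 0, 0], [0, 0, 0], [0, 0, 0]], grip=[0.72, 0.72, 0.72, 0.72, 0.72])

```text
clock: 12.12
ee_pos: [538.9, 5.5, 6.3]
tcp_rot: [[0.0, 0.317, 0.948], [0.0, 0.948, -0.317], [-1.0, 0.0, 0.0]]
contact_force: [0.7, 1.0, -0.4]
opening: 12.0
```

Emit:
carry_out(dp=[[-0.0002, -0.0005, 0], [-0.0003, -0.001, 0], [-0.0003, -0.001, 0]], rot=[[0, 0, 0], [0, 0, 0], [0, 0, 0]], grip=[0.72, 0.72, 0.72])

```text
clock: 12.5
ee_pos: [538.6, 4.6, 6.3]
tcp_rot: [[0.0, 0.317, 0.948], [0.0, 0.948, -0.317], [-1.0, 0.0, 0.0]]
contact_force: [0.7, 1.6, 0.9]
opening: 12.0
```

Emit:
carry_out(dp=[[-0.0002, -0.0005, 0], [-0.0003, -0.001, 0], [-0.0003, -0.001, 0]], rot=[[0, 0, 0], [0, 0, 0], [0, 0, 0]], grip=[0.72, 0.72, 0.72])

```text
clock: 12.88
ee_pos: [538.3, 3.7, 6.3]
tcp_rot: [[0.0, 0.317, 0.948], [0.0, 0.948, -0.317], [-1.0, 0.0, 0.0]]
contact_force: [0.9, 3.9, 0.1]
opening: 12.0
```

Emit:
carry_out(dp=[[-0.0002, -0.0005, 0], [-0.0002, -0.0005, 0]], rot=[[0, 0, 0], [0, 0, 0]], grip=[0.72, 0.72])

```text
clock: 13.12
ee_pos: [538.1, 3.2, 6.3]
tcp_rot: [[0.0, 0.317, 0.948], [0.0, 0.948, -0.317], [-1.0, 0.0, 0.0]]
contact_force: [1.8, 4.5, -0.5]
opening: 12.1
```

The force is about 4.9 N, so the wedge is binding where expected. I'll back away gently, lift, shut the fingers and look.

Emit:
carry_out(dp=[[0.0006, 0.002, 0], [0.002, 0.006, 0], [0.004, 0.012, 0], [0.005, 0.015, 0.03], [0.005, 0.015, 0.07], [0.005, 0.015, 0.1], [0.005, 0.015, 0.1], [0.005, 0.015, 0.1]], rot=[[0, 0, 0], [0, 0, 0], [0, 0, 0], [0, 0, 0], [0, 0, 0], [0, 0, 0], [0, 0, 0], [0, 0, 0]], grip=[0.72, 0.72, 0.72, 0.72, 1, 1, 1, 1])

```text
clock: 14.12
ee_pos: [542.6, 18.1, 105.7]
tcp_rot: [[-0.001, 0.317, 0.948], [-0.0, 0.948, -0.317], [-1.0, -0.0, -0.001]]
contact_force: [0.0, 0.4, -1.1]
opening: -0.2
```

```bash
python3 w.py 5
python3 - <<'E'
import cv2,numpy as np
a=cv2.imread('pics/wrist_5.png')[130:384,100:412];b=cv2.imread('pics/side_5.png')[195:265,255:325]
cv2.imwrite('pics/c6.png',np.hstack([cv2.resize(b,(400,400),interpolation=2),cv2.resize(a,(400,326)).copy() if 0 else np.vstack([cv2.resize(a,(400,326)),np.zeros((74,400,3),np.uint8)])]))
E
```

```text
wrist 0.79 [531.9 -13.2] [15.4 41.8] 71.5826644897461 [[510.0, -14.0], [549.0, -27.0], [554.0, -12.0], [515.0, 1.0]]
side 0.58 [497.8 -57.1] [135.6  20.9] 64.28921508789062 [[459.0, -114.0], [478.0, -123.0], [537.0, -1.0], [518.0, 9.0]]
side 0.43 [421.9 590.6] [ 62.4 113.5] 84.29997253417969 [[362.0, 565.0], [475.0, 554.0], [481.0, 616.0], [369.0, 627.0]]
scene 0.62 [427.5 595.3] [ 44.9 121. ] 86.42552185058594 [[366.0, 577.0], [487.0, 569.0], [489.0, 614.0], [369.0, 622.0]]
14.425
```

View pics/c6.png

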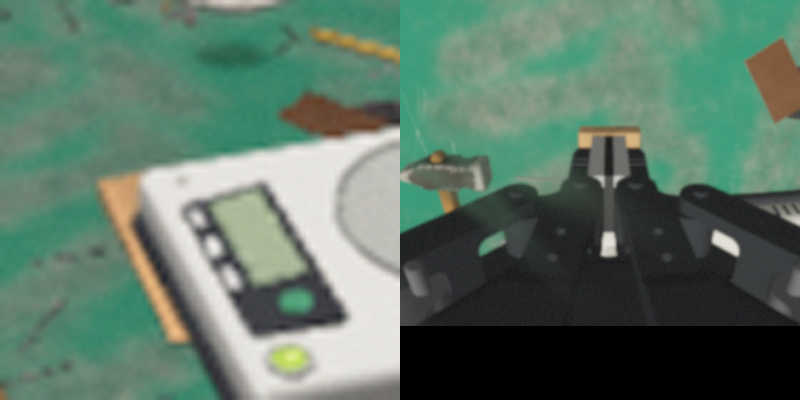

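The wedge stayed snug with its butt sticking out, and the screw mark above the stud is still at crop pixel (182,181), the same as before, so the balance hasn't moved. Now I'll press on the corner.

Emit:
carry_out(dp=[[-0.009, -0.03, 0], [-0.019, -0.06, 0], [-0.0285, -0.0895, -0.005], [-0.0285, -0.0895, -0.03], [-0.0285, -0.0895, -0.045], [-0.0285, -0.0895, -0.048], [-0.0285, -0.0895, -0.05], [-0.0285, -0.0895, -0.05]], rot=[[0, 0, 0], [0, 0, 0], [0, 0, 0], [0, 0, 0], [0, 0, 0], [0, 0, 0], [0, 0, 0], [0, 0, 0]], grip=[1, 1, 1, 1, 1, 1, 1, 1])

```text
clock: 15.42
ee_pos: [515.0, -71.3, 56.8]
tcp_rot: [[0.001, 0.317, 0.949], [-0.0, 0.949, -0.317], [-1.0, 0.0, 0.001]]
contact_force: [-0.4, 0.6, 0.2]
opening: 0.1
```

Emit:
carry_out(dp=[[0, 0, -0.001], [0, 0, -0.0015], [0, 0, -0.0015]], rot=[[0, 0, 0], [0, 0, 0], [0, 0, 0]], grip=[1, 1, 1])

```text
clock: 15.8
ee_pos: [514.6, -71.5, 55.0]
tcp_rot: [[0.0, 0.317, 0.948], [-0.0, 0.948, -0.317], [-1.0, -0.0, 0.0]]
contact_force: [-0.7, 0.4, 0.7]
opening: 0.2
```

Emit:
carry_out(dp=[[0, 0, -0.0005], [0, 0, -0.001], [0, 0, -0.001]], rot=[[0, 0, 0], [0, 0, 0], [0, 0, 0]], grip=[1, 1, 1])

```text
clock: 16.18
ee_pos: [514.6, -71.6, 54.0]
tcp_rot: [[0.0, 0.317, 0.948], [-0.0, 0.948, -0.317], [-1.0, 0.0, 0.0]]
contact_force: [-1.4, 0.8, 1.7]
opening: -0.3
```

Emit:
carry_out(dp=[[0, 0, -0.0005], [0, 0, -0.0005]], rot=[[0, 0, 0], [0, 0, 0]], grip=[1, 1])

```text
clock: 16.42
ee_pos: [514.6, -71.5, 54.0]
tcp_rot: [[0.0, 0.317, 0.948], [-0.0, 0.948, -0.317], [-1.0, -0.0, 0.001]]
contact_force: [-1.5, 0.5, 6.9]
opening: 0.1
```

The corner holds at z = 54.0, so it is level and isn't giving. I'll press harder, to about 20 N.

Emit:
carry_out(dp=[[0, 0, -0.0004], [0, 0, -0.0008], [0, 0, -0.0008], [0, 0, -0.0008]], rot=[[0, 0, 0], [0, 0, 0], [0, 0, 0], [0, 0, 0]], grip=[1, 1, 1, 1])

```text
clock: 16.92
ee_pos: [514.6, -71.5, 53.8]
tcp_rot: [[0.001, 0.317, 0.948], [-0.0, 0.948, -0.317], [-1.0, -0.0, 0.001]]
contact_force: [-3.9, 1.8, 11.8]
opening: -0.1
```

Emit:
carry_out(dp=[[-0.0002, 0, -0.0004], [-0.0004, 0.0001, -0.0008], [-0.0004, 0.0001, -0.001], [-0.0004, 0.0001, -0.001], [-0.0004, 0.0001, -0.001]], rot=[[0, 0, 0], [0, 0, 0], [0, 0, 0], [0, 0, 0], [0, 0, 0]], grip=[1, 1, 1, 1, 1])

```text
clock: 17.55
ee_pos: [514.6, -71.4, 53.6]
tcp_rot: [[0.002, 0.317, 0.948], [-0.001, 0.948, -0.317], [-1.0, 0.0, 0.002]]
contact_force: [-4.8, 1.9, 17.0]
opening: 0.2
```

Run:
```python
from h import *
s,a=grab('side','side_6.png'); b=a[195:265,255:325,::-1]
c=cv2.imread('pics/side_5.png')[195:265,255:325]
cv2.imwrite('pics/c7.png',np.hstack([cv2.resize(x,(400,400),interpolation=2) for x in(c,b)]))
s=state(); print(s['contact_force'],s['ee_pos'],s['clock'])
```

```text
[-5.15352399  1.8274475  17.66042252] [514.56890094 -71.43504947  53.6292276 ] 17.6
```

View pics/c7.png

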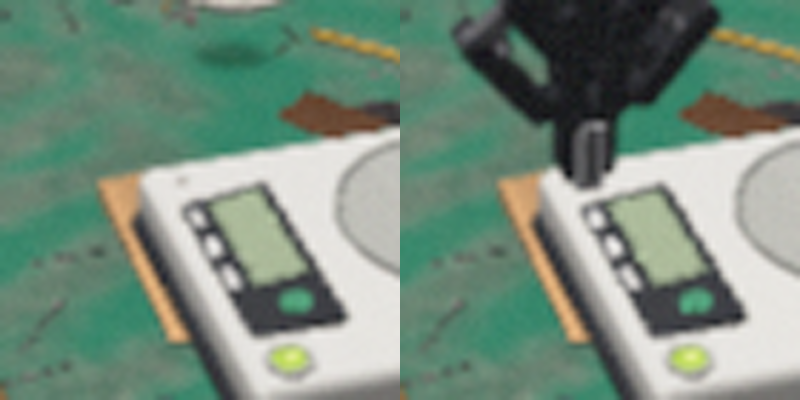

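```bash
python3 -c "
from plant import state,ctrl
print(ctrl.sign_off()); s=state(); print(s['contact_force'],s['ee_pos'],s['clock'])"
```

```text
the job is handed in; nothing more can be done
None
the job is handed in; nothing more can be done
```

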